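# Wax the push drill's bit and set it on the mark of the brass disc

## Task

Take the push drill (the longer tool, with the plain steel handle and dark rounded cap) out of the stand, dip its bit into the small open pot until the tip touches the wax, and draw it out again. Then stand the drill upright with the tip on the scribed cross of the round brass disc, inside the little circle, press lightly so that the sprung spindle goes about halfway in but not home, and finish like that, still holding the drill there. Do not push or knock over the pot, the disc, or anything else on the bench.

Things in the scene. Friction and masses are not known exactly. Their poses are not given: they have to be found in the camera images.
- push_drill: push drill hanging upright in a hole of the stand, 110 g. Origin on its axis at the flange's underside, on the stand's top; z up along the handle. Flange dia 22, z 0 to 5 mm; round steel handle dia 16, z 5 to 64 (grip here); rounded dark wood cap dia 17, z 64 to 75. Below: collar dia 11 to z -12, then sprung spindle, chuck dia 9, bit dia 4, 20 long, tip at z -70. Lift 75 mm or more to clear the stand
- bit_tip (a point): tip of the bit: on the drill's axis, 70 mm below the flange's underside when the spindle is out, less by the spindle's travel when it is pushed in
- spindle (a joint): travel of the sprung spindle up into the handle: 0 = fully out, 0.014 m = fully pushed in. It takes about 1 N to start and 350 N/m after that: 3.5 N at half travel, 6 N fully in
- stand: wooden tool stand 120 x 54 mm, 85 mm tall, fixed; origin at the centre of its foot, x along the row of its two holes, which lie at x -30 and +30 mm (diameter 13.5 mm, through a 12 mm top board). The push drill may be in either hole and the reamer is in the other
- wax_pot: small open aluminium pot, loose, 250 g, outside diameter 50 mm, 32 mm tall, bore diameter 44 mm; origin at the centre of its underside. A hard flat cake of wax fills its bottom
- wax_top (a point): centre of the wax cake's top, 16 mm above the table and 16 mm below the pot's rim
- disc: the round brass blank, diameter 56 mm, 3 mm thick, lying loose on the bench plate; origin at the centre of its underside
- disc_mark (a point): the marked spot on the disc's top face: the crossing of two 20 mm scribed lines inside a scribed circle of diameter 13 mm, 12 mm off the disc's centre
- bench_plate: flat dark steel bench plate 120 x 260 x 8 mm with an inlaid rubber field at one end, fixed on the table; origin at the centre of its underside, y along its length. The two blanks lie on it, one on each half, in either order
- reamer: bystander: bead reamer standing in the other hole of the stand, shorter than the push drill, with a fat pear-shaped beech handle 28 mm wide and 41 mm tall; origin at the underside of the handle, on the stand's top
- bar: bystander: oblong brass blank 70 x 28 x 3 mm on the bench plate, also with a scribed circle and cross; origin at the centre of its underside
- pliers: bystander: round-nose pliers 43 x 127 x 11 mm lying on the table
- cutters: bystander: side cutters 43 x 116 x 13 mm lying on the table
- tape_roll: bystander: roll of tape, diameter 96 mm, 48 mm tall
- pin_dish: bystander: shallow glazed dish of head pins, diameter 69 mm, 16 mm tall (not the wax pot)
- vial_dark: bystander: bead vial with black cap, diameter 29 mm, 52 mm tall
- vial_light: bystander: bead vial with white cap, diameter 29 mm, 52 mm tall
- stone: bystander: oval stone nugget 20 x 30 x 17 mm
Things that resemble listed ones, but are neither listed nor needed, are in the scene too. There is more than one size of the wax_pot; the job needs the larger.

How it is judged:
On the way, in this order (a step that is already met when the one before it is completed fails the run):
1. the bit is dipped into the pot and its tip touches the wax (horizontal distance between bit_tip and wax_top below 0.021 m and z of bit_tip in the frame of wax_pot below 0.019 m and contact force between push_drill and wax_pot above 0.15 N and contact force between the fingers and push_drill above 2 N), for 0.1 s.
2. the bit is drawn out, its tip clear above the pot's rim (z of bit_tip in the frame of wax_pot above 0.04 m and contact force between push_drill and wax_pot below 0.05 N and contact force between the fingers and push_drill above 2 N), for 0.1 s.
At the end, for the whole second after the job is handed in: Drill gripped, still and upright (within 0.12 rad), bit tip on the disc within 6.5 mm of the crossing, pressing with 0.8 to 7 N, spindle pushed in 2 to 12.5 mm of its 14 mm; drill touching neither stand, pot nor bar; pot upright, disc flat (angle between push_drill's own z axis and vertical below 0.12 rad and horizontal distance between bit_tip and disc_mark below 0.0065 m and height (world z) of push_drill above 0.05 m and distance between bit_tip and disc_mark below 0.0075 m and contact force between push_drill and disc between 0.8 and 7 N and value of joint spindle between 0.002 and 0.0125 m and contact force between the fingers and push_drill above 2 N and linear speed of push_drill below 0.02 m/s and contact force between push_drill and stand below 0.05 N and contact force between push_drill and wax_pot below 0.05 N and contact force between push_drill and bar below 0.05 N and angle between wax_pot's own z axis and vertical below 0.1 rad and angle between disc's own z axis and vertical below 0.05 rad); the arm keeps its last pose, push and grip.
It fails at once if the drill is pressed hard on the disc (over 18 N) (contact force between push_drill and disc above 18 N).
It fails at once if the pot is shoved more than 30 mm or knocked over (distance of wax_pot from where it was at the start of the episode above 0.03 m or angle between wax_pot's own z axis and vertical above 0.5 rad).
It fails at once if the disc is shoved more than 20 mm (distance of disc from where it was at the start of the episode above 0.02 m).
It fails at once if another thing on the bench is moved more than 30 mm (distance of any of reamer, bar, pliers, cutters, tape_roll, pin_dish, vial_dark, vial_light, stone from where it was at the start of the episode above 0.03 m).
It also fails if it takes over 42 s, if anything falls off the work surface, if the arm or the gripper's body presses on something with over 40 N, if the wrist force passes 120 N, or if a joint passes its speed limit or range.

## Robot

A 7-joint arm with a two-finger parallel gripper is mounted at the origin on the work surface; the furniture and walls round the work are solid. World frame = base frame: x ahead of the robot, y to its left, z up, the work surface at z = 0. Lengths are in m, angles in rad, forces in N, time in s.
With the tool pointing down it reaches from about 0.4 to 0.875 m from the base axis. Payload 19.3 kg.
Tool frame: the origin (TCP) lies midway between the tips of the shut fingers; the grasp point (between the pads) lies 19 mm behind it; z points along the fingers, y is the line along which they close (so a half turn about z gives the same grasp; the last joint's range is limited). The gripper opens to 85 mm and grips with 20 to 120 N. Pads are 22 mm wide; open, the fingers measure 114 mm over their backs; the gripper's body (76 mm by 85 mm) begins 54 mm behind the grasp point. The pads swing forward as they close: fully open they stand 13 mm farther back than shut.
Start: joints at [-1.205, 0.521, -0.036, 1.599, 0.021, 1.021, -0.113], TCP at [0.264, 0.567, 0.231] pointing down, gripper open.
Joint ranges: [-2.91, 2.91], [-0.3, 2.13], [-1.5, 1.42], [0.17, 2.43], [-1.26, 4.41], [0.16, 1.93], [-2.52, 2.52]. Speed limits (rad/s): [1.89, 1.89, 2.39, 2.39, 3.01, 3.01, 3.01].

## Interface

Orientations are given as [roll, pitch, yaw] about the fixed x, y, z axes, in that order (R = Rz(yaw) Ry(pitch) Rx(roll)).
In Python, from workcell import telemetry, grab_frame, calibration, bot, outline_of, landmark_of gives the robot as it stands. The module is installed in compiled form; this text tells all that it offers.
- The arm moves only by the shell command python3 -m inch 'ROWS' [FORCE]. ROWS is JSON, a list of rows, each a list of 7 numbers: the shift along the tool's x, y, z in m, then the turn, a rotation vector about the tool's x, y, z in rad, then the closure, from 0 (fully open) to 1 (shut). A call has 1 to 5 rows; each row shifts and turns the commanded pose from where the row before left it, along the tool's axes as they then stand; what a row does not reach is not made up. A row lasts 1/10 s, in which the tool goes at most 50 mm and 8.59 degrees, less where a joint would pass 70% of its speed; a pose out of reach is approached as far as the arm can. A call is refused whole if a number of a shift passes 0.05 or a number of a turn 0.15, either way. A call with a gripper value outside its range is refused whole. The fingers move at their own pace and stop on an object; FORCE is the grip in N (left out, the last holds). Time passes only in rows, so rows that do not move let the fingers close. It gives the time, the measured TCP pose, the force, the opening and the grip force at its end, in the units of the state.
- telemetry.observe(): the state, without advancing time (a new reading comes with each control period).
- grab_frame(name): name is "scene" or "top" or "wrist"; returns the picture (400x640x3 uint8, red, green, blue); there is no depth.
- calibration(name): a dict with "fovy" (degrees; the focal length in pixels is half the picture's height over the tangent of half this angle, whatever the lens; pixels are square), "cx", "cy" (the principal point, pixels), "pose" (4x4, takes a point from camera to world coordinates). Camera axes: x right, y down, z forward; pixel columns grow to the right and rows downward; lengths in m; the calibration is good to about 2 mm. A picture is of the moment at which its call begins: read the wrist's pose just before it. calibration takes no time and is no camera call; for the wrist camera it gives the pose at the moment of the call.
- bot.job_done(): hands the job in; it is judged then, once.
Trained networks look in the newest picture that a camera, given by its name, has taken for a name from the list of things; names that differ only in an ending like _2 or _b are one class to them, and where a whole thing is asked for, a point or a joint stands for the part that bears it (a point fixed in the world has none). Each returns a list of dicts, best first, with "score" (0 to 1); they miss things now and then, are a little off and sometimes report something else, mostly with a low value. They report only what shows in the picture. A call takes as long as a camera call. They do not tell look-alikes from the thing itself.
- outline_of(label, camera): "region" (400x640 bool, what is visible of it) and "rect" ([left, top, right, bottom] in pixels, round what is visible of it).
- landmark_of(label, camera): "xy" ([column, row] in pixels: a listed point, or the origin of a listed thing).
The state is a dict: "clock": time; "qpos": joint angles; "qd": joint speeds; "joint_efforts": joint torques, N m; "position": TCP position; "tool_rot": TCP orientation; "force": force on the tool from outside, world axes, zero at the start; "moment": the same for the moment, N m; "grip_width": finger opening in m; "finger_force": force on a finger pad.
Only numpy, scipy, OpenCV 4.12 (cv2) and the standard library are available. Lean on these libraries where they do the work, as an engineer would, in place of code of your own. Each camera call takes 0.05 s, during which the arm holds its last target. There are 200 camera calls.

## Working session

There is one attempt and no reset: what is moved stays moved. The work goes in short steps, Python scripts to look and compute and a shell command to move; the robot and the scene stay as the last step left them, time stands still between calls to the robot, and variables do not carry over. Pictures are saved under pics/ and viewed, at most 10 in all, crops included, and the job is handed in when it is done.

```bash
mkdir -p pics; cat > h.py <<'E'
import numpy as np, cv2
from workcell import *
def ray(cam,u,v,c=None):
    c=c or calibration(cam); f=200/np.tan(np.radians(c["fovy"])/2); P=np.array(c["pose"])
    d=P[:3,:3]@np.array([(u-c["cx"])/f,(v-c["cy"])/f,1]); return P[:3,3],d
def onz(cam,u,v,z,c=None):
    o,d=ray(cam,u,v,c); return o+d*(z-o[2])/d[2]
def proj(cam,p,c=None):
    c=c or calibration(cam); f=200/np.tan(np.radians(c["fovy"])/2); P=np.array(c["pose"])
    q=P[:3,:3].T@(np.array(p)-P[:3,3]); return np.array([c["cx"]+f*q[0]/q[2],c["cy"]+f*q[1]/q[2]])
def save(im,n): cv2.imwrite("pics/"+n,im[:,:,::-1])
E
python3 - <<'E'
from h import *
np.set_printoptions(precision=4,suppress=True)
s=telemetry.observe(); print({k:np.round(v,3) for k,v in s.items()})
for cam in("top","scene"):
    im=grab_frame(cam); save(im,cam+"0.png"); c=calibration(cam); print(cam,c["fovy"],np.array(c["pose"]))
    for n,z in(("push_drill",.085),("stand",0),("wax_pot",0),("wax_top",.016),("disc",.008),("disc_mark",.011),("bench_plate",0),("reamer",.085),("bar",.008)):
        for r in landmark_of(n,cam)[:3]: print(n,round(r["score"],2),np.round(r["xy"]),onz(cam,*r["xy"],z))
E
```

```text
{'clock': np.float64(0.0), 'qpos': array([-1.205,  0.522, -0.036,  1.6  ,  0.021,  1.021, -0.113]), 'qd': array([ 0.002, -0.001, -0.001,  0.001,  0.001, -0.001, -0.002]), 'joint_efforts': array([  0.   , -92.709,   1.98 , -36.995,   0.018,   0.008,   0.   ]), 'position': array([0.264, 0.566, 0.231]), 'tool_rot': array([-3.14 ,  0.   ,  2.706]), 'force': array([0.189, 0.214, 0.213]), 'moment': array([ 0.035,  0.043, -0.042]), 'finger_force': np.float64(0.0), 'grip_width': np.float64(0.085)}
top 52.31747334068403 [[-0.0289 -0.9885  0.1481  0.4313]
 [-0.9995  0.0302  0.0064 -0.006 ]
 [-0.0108 -0.1479 -0.9889  1.1526]
 [ 0.      0.      0.      1.    ]]
push_drill 0.52 [444. 218.] [ 0.5278 -0.285   0.085 ]
push_drill 0.37 [436. 235.] [ 0.4842 -0.2628  0.085 ]
stand 0.72 [434. 234.] [ 0.4917 -0.2783  0.    ]
wax_pot 0.61 [231. 244.] [0.4788 0.2952 0.    ]
wax_pot 0.6 [246. 214.] [0.5621 0.255  0.    ]
wax_top 0.71 [231. 239.] [0.4926 0.2931 0.016 ]
wax_top 0.71 [245. 214.] [0.5618 0.2528 0.016 ]
disc 0.76 [361. 221.] [ 0.5336 -0.0713  0.008 ]
disc 0.74 [256. 168.] [0.6937 0.2231 0.008 ]
d
[... 567 characters left out ...]
  ]
wax_pot 0.71 [260. 314.] [ 0.4796  0.2929 -0.    ]
wax_pot 0.46 [218. 253.] [0.6862 0.229  0.    ]
wax_pot 0.45 [356. 212.] [ 0.5311 -0.0949  0.    ]
wax_top 0.78 [256. 307.] [0.4879 0.2937 0.016 ]
wax_top 0.74 [240. 281.] [0.566  0.2649 0.016 ]
wax_top 0.46 [262. 316.] [0.4619 0.3019 0.016 ]
disc 0.64 [352. 152.] [ 0.7163 -0.3114  0.008 ]
disc 0.61 [348. 214.] [ 0.5371 -0.0678  0.008 ]
disc_mark 0.83 [355. 212.] [ 0.5276 -0.0844  0.011 ]
disc_mark 0.52 [402. 150.] [ 0.6018 -0.4079  0.011 ]
bench_plate 0.59 [325. 227.] [ 0.5555 -0.0005  0.    ]
bench_plate 0.23 [257. 316.] [0.4807 0.2998 0.    ]
reamer 0.47 [422. 160.] [ 0.47   -0.2932  0.085 ]
bar 0.48 [306. 232.] [0.5726 0.0491 0.008 ]
```

```bash
python3 - <<'E'
import cv2
a=cv2.imread("pics/top0.png"); b=cv2.imread("pics/scene0.png")
A=cv2.resize(a[140:290,190:490],(800,400),interpolation=cv2.INTER_CUBIC)
cv2.imwrite("pics/topc.png",A)
B=cv2.resize(b[90:350,180:480],(690,598),interpolation=cv2.INTER_CUBIC);cv2.imwrite("pics/scenec.png",B)
E
```

```text
(no output)
```

View pics/topc.png

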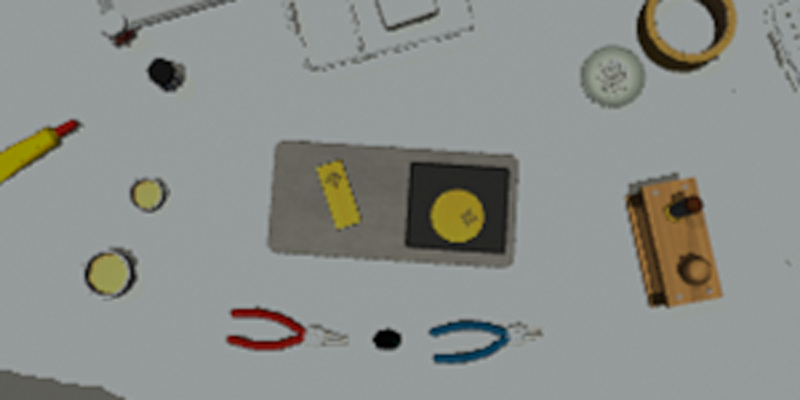

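View pics/scenec.png

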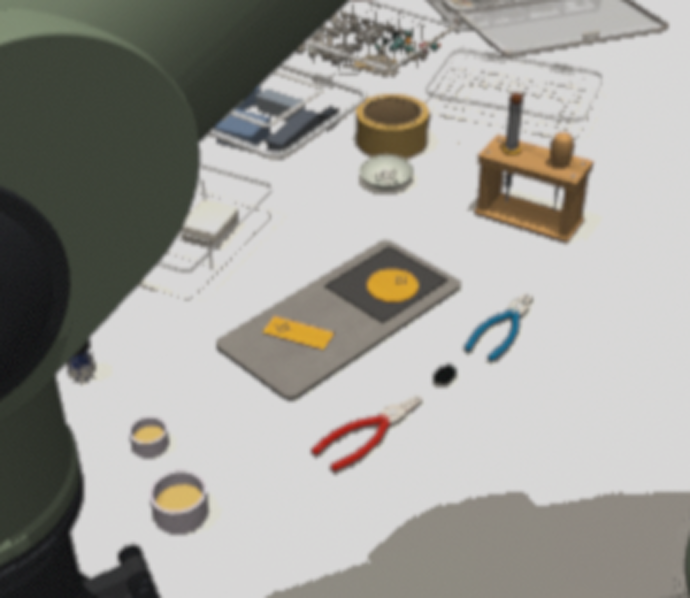

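The top crop shows the larger pot at about (231,242) in the full frame. The drill is in the stand's far hole, with its dark cap at about (444,218), and the reamer is nearer. The disc is on the rubber field, marked at about (366,221). The scene view agrees. I'll grip with the fingers closing across the row, going over the pot and disc first so I can measure both from near.

```bash
cat >> h.py <<'E'
from scipy.spatial.transform import Rotation as Ro
def plan(p,yaw,n,dirn=0):
    s=telemetry.observe(); R0=Ro.from_euler("xyz",s["tool_rot"]); R1=Ro.from_euler("xyz",[np.pi,0,yaw])
    d=(R0.inv()*R1).as_rotvec()
    if dirn and d[2]*dirn<0: d=d*(1-2*np.pi/np.linalg.norm(d))
    st=(np.array(p)-s["position"])/n; R=R0
    for i in range(n):
        print([float(x) for x in np.round(np.r_[R.inv().apply(st),d/n],3)]); R=R*Ro.from_rotvec(d/n)
def st():
    s=telemetry.observe(); print("t",round(s["clock"],2),np.round(s["position"],4),np.round(s["tool_rot"],3),"F",np.round(s["force"],2),"w",round(s["grip_width"],4),round(s["finger_force"],1),"q",np.round(s["qpos"],2))
E
python3 -c "
from h import *
plan([.46,.24,.25],2.706-1.3,9,1)"
```

```text
[-0.035, -0.024, -0.002, -0.0, 0.0, 0.144]
[-0.038, -0.018, -0.002, -0.0, 0.0, 0.144]
[-0.04, -0.013, -0.002, -0.0, 0.0, 0.144]
[-0.042, -0.007, -0.002, -0.0, 0.0, 0.144]
[-0.042, -0.001, -0.002, -0.0, 0.0, 0.144]
[-0.042, 0.005, -0.002, -0.0, 0.0, 0.144]
[-0.041, 0.011, -0.002, -0.0, 0.0, 0.144]
[-0.039, 0.017, -0.002, -0.0, 0.0, 0.144]
[-0.036, 0.023, -0.002, -0.0, 0.0, 0.144]
```

```bash
python3 -m inch '[[-0.035,-0.024,-0.002,0,0,0.144,0],[-0.038,-0.018,-0.002,0,0,0.144,0],[-0.04,-0.013,-0.002,0,0,0.144,0],[-0.042,-0.007,-0.002,0,0,0.144,0],[-0.042,-0.001,-0.002,0,0,0.144,0]]'
python3 -m inch '[[-0.042,0.005,-0.002,0,0,0.144,0],[-0.041,0.011,-0.002,0,0,0.144,0],[-0.039,0.017,-0.002,0,0,0.144,0],[-0.036,0.023,-0.002,0,0,0.144,0],[0,0,0,0,0,0,0]]'
python3 - <<'E'
from h import *
np.set_printoptions(precision=4,suppress=True)
st(); c=calibration("wrist"); im=grab_frame("wrist"); save(im,"w1.png"); print(np.array(c["pose"]))
for n,z in(("wax_pot",0),("wax_top",.016)):
    for r in landmark_of(n,"wrist"): print(n,round(r["score"],2),np.round(r["xy"]),onz("wrist",*r["xy"],z,c))
for r in outline_of("wax_pot","wrist"): print(round(r["score"],2),np.round(r["rect"]))
plan([.52,-.07,.25],.75,7)
E
```

```text
clock: 1.5
position: [0.3727, 0.3837, 0.2416]
tool_rot: [3.141, -0.0, 1.98]
force: [1.0, 0.6, 0.4]
grip_width: 0.0852
finger_force: 0.0
clock: 2.0
position: [0.4619, 0.2344, 0.25]
tool_rot: [3.14, 0.001, 1.398]
force: [-0.0, 0.7, 0.7]
grip_width: 0.0853
finger_force: 0.0
t 2.0 [0.4619 0.2344 0.25  ] [3.14  0.001 1.398] F [-0.05  0.72  0.67] w 0.0853 0.0 q [-0.86  0.35  0.36  1.87 -0.14  0.95 -0.61]
[[ 0.9851 -0.1654 -0.0478  0.4747]
 [-0.1721 -0.9426 -0.286   0.3075]
 [ 0.0022  0.29   -0.957   0.3922]
 [ 0.      0.      0.      1.    ]]
wax_pot 0.69 [406. 126.] [0.5693 0.2538 0.    ]
wax_pot 0.63 [328. 103.] [0.4868 0.294  0.    ]
wax_top 0.73 [323. 106.] [0.4803 0.2928 0.016 ]
wax_top 0.57 [405. 125.] [0.564 0.258 0.016]
0.93 [389. 109. 428. 147.]
0.61 [306.  80. 353. 130.]
[-0.042, 0.016, -0.0, -0.0, -0.0, 0.095]
[-0.041, 0.02, -0.0, -0.0, -0.0, 0.095]
[-0.039, 0.023, -0.0, -0.0, -0.0, 0.095]
[-0.036, 0.027, -0.0, -0.0, -0.0, 0.095]
[-0.034, 0.03, -0.0, -0.0, -0.0, 0.095]
[-0.031, 0.033, -0.0, -0.0, -0.0, 0.095]
[-0.027, 0.036, -0.0, -0.0, -0.0, 0.095]
```

```bash
python3 -m inch '[[-0.042,0.016,0,0,0,0.095,0],[-0.041,0.02,0,0,0,0.095,0],[-0.039,0.023,0,0,0,0.095,0],[-0.036,0.027,0,0,0,0.095,0],[-0.034,0.03,0,0,0,0.095,0]]' >/dev/null
python3 -m inch '[[-0.031,0.033,0,0,0,0.095,0],[-0.027,0.036,0,0,0,0.095,0],[0,0,0,0,0,0,0]]'
python3 - <<'E'
from h import *
np.set_printoptions(precision=4,suppress=True)
st(); c=calibration("wrist"); im=grab_frame("wrist"); save(im,"w2.png")
for n,z in(("disc",.008),("disc_mark",.011),("push_drill",.085),("reamer",.085),("stand",0)):
    for r in landmark_of(n,"wrist"): print(n,round(r["score"],2),np.round(r["xy"],1),onz("wrist",*r["xy"],z,c))
for r in outline_of("disc","wrist"): print(round(r["score"],2),np.round(r["rect"]))
plan([.51,-.22,.25],.13,5)
E
```

```text
clock: 3.0
position: [0.5197, -0.0759, 0.2495]
tool_rot: [3.14, 0.001, 0.737]
force: [-0.6, 0.3, -0.9]
grip_width: 0.0853
finger_force: 0.0
t 3.0 [ 0.5197 -0.0759  0.2495] [3.14  0.001 0.737] F [-0.62  0.34 -0.92] w 0.0853 0.0 q [-0.41  0.39  0.59  1.86 -0.26  0.96 -0.54]
disc 0.85 [322.4 150. ] [ 0.5339 -0.0731  0.008 ]
disc_mark 0.64 [327.8 157.5] [ 0.5321 -0.0829  0.011 ]
reamer 0.52 [435.6 343.9] [ 0.4697 -0.2953  0.085 ]
stand 0.92 [426.9 279.7] [ 0.5    -0.2874  0.    ]
0.61 [300. 123. 349. 174.]
[-0.022, 0.021, -0.0, -0.0, -0.0, 0.123]
[-0.019, 0.023, -0.0, -0.0, -0.0, 0.123]
[-0.016, 0.025, -0.0, -0.0, -0.0, 0.123]
[-0.013, 0.027, -0.0, -0.0, -0.0, 0.123]
[-0.009, 0.029, -0.0, -0.0, -0.0, 0.123]
```

View pics/w2.png

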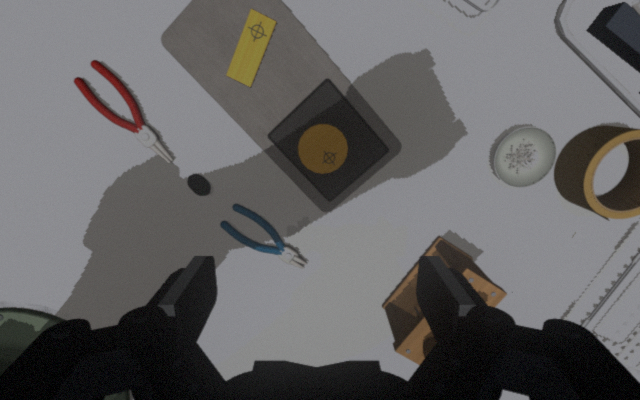

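Mark measured at about (329,158) in the wrist view, 11–12 mm off the disc centre, as it should be. Next, the stand.

```bash
python3 -m inch '[[-0.022,0.021,0,0,0,0.123,0],[-0.022,0.027,0,0,0,0.123,0],[-0.022,0.033,0,0,0,0.123,0],[-0.022,0.04,0,0,0,0.123,0],[-0.022,0.045,0,0,0,0.123,0]]' >/dev/null
python3 -m inch '[[-0.01,0.04,0,0,0,0,0],[0,0,0,0,0,0,0]]'
python3 - <<'E'
from h import *
np.set_printoptions(precision=4,suppress=True)
st(); c=calibration("wrist"); im=grab_frame("wrist"); save(im,"w3.png"); 
for n,z in(("push_drill",.085),("reamer",.085),("stand",0)):
    for r in landmark_of(n,"wrist"): print(n,round(r["score"],2),np.round(r["xy"],1),onz("wrist",*r["xy"],z,c))
for n in("push_drill","reamer","stand"):
  for r in outline_of(n,"wrist"): print(n,round(r["score"],2),np.round(r["rect"]))
E
```

```text
clock: 4.05
position: [0.4894, -0.316, 0.2496]
tool_rot: [3.139, 0.001, 0.124]
force: [-1.1, 0.5, 0.3]
grip_width: 0.085
finger_force: 0.0
t 4.05 [ 0.4894 -0.316   0.2496] [3.139 0.001 0.124] F [-1.06  0.5   0.3 ] w 0.085 0.0 q [-0.03  0.54  0.74  1.72 -0.41  1.04 -0.6 ]
push_drill 0.62 [283.1 132.3] [ 0.526 -0.282  0.085]
reamer 0.79 [288.9 197.8] [ 0.4663 -0.2933  0.085 ]
stand 0.85 [293.9 148.6] [ 0.4988 -0.2894  0.    ]
stand 0.59 [37.  66.2] [ 0.5526 -0.0075  0.    ]
push_drill 0.74 [260. 121. 296. 154.]
reamer 0.93 [273. 188. 302. 223.]
stand 0.73 [249.  98. 316. 226.]
```

View pics/w3.png

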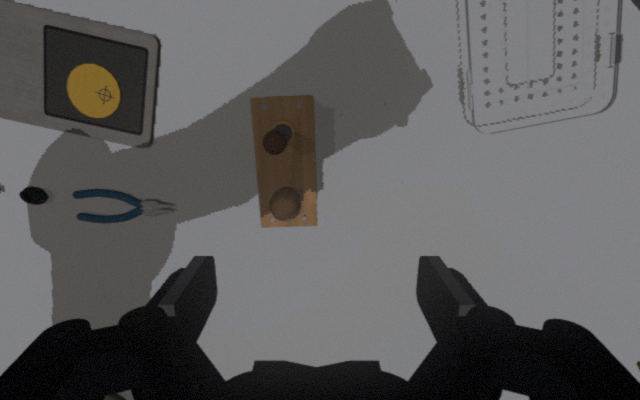

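Drill cap at about (274,141), its flange at about (283,132), reamer at about (286,203). Stand-top corners are at (251,97), (313,95), (317,226) and (262,227).

```bash
python3 - <<'E'
from h import *
np.set_printoptions(precision=4,suppress=True)
P=[onz("wrist",u,v,.085) for u,v in((251,97),(313,95),(317,226),(262,227))]
C=sum(P)/4; print(*P,C,[np.linalg.norm(P[i]-P[i-1]) for i in range(4)])
d=(P[0]+P[1]-P[2]-P[3]);d/=np.linalg.norm(d);print("holes",C+.03*d,C-.03*d,np.arctan2(d[1],d[0]))
print("cap",onz("wrist",274,141,.155))
yaw=np.arctan2(d[1],d[0]); t=np.r_[.524,-.282,.25]
plan(t,yaw,3)
E
```

```text
[ 0.5545 -0.2447  0.085 ] [ 0.5631 -0.2973  0.085 ] [ 0.4441 -0.3167  0.085 ] [ 0.4361 -0.2644  0.085 ] [ 0.4995 -0.2808  0.085 ] [np.float64(0.11998510436477773), np.float64(0.053298815191403934), np.float64(0.12056824871991258), np.float64(0.05282685190731361)]
holes [ 0.5291 -0.2759  0.085 ] [ 0.4699 -0.2857  0.085 ] 0.16319674103001042
cap [ 0.53   -0.2753  0.155 ]
[0.012, -0.008, -0.0, -0.0, -0.0, -0.01]
[0.012, -0.008, -0.0, -0.0, -0.0, -0.01]
[0.012, -0.008, -0.0, -0.0, -0.0, -0.01]
```

The size check fits (120 x 53 mm), and the cap agrees with the hole: drill at (0.5295, -0.2757). Move over it and descend to TCP z of about 0.106.

```bash
python3 -m inch '[[0.022,-0.017,0,0,0,-0.039,0],[0.022,-0.018,0,0,0,0,0],[0,0,0.03,0,0,0,0],[0,0,0.03,0,0,0,0],[0,0,0,0,0,0,0]]' 
python3 - <<'E'
from h import *
st(); c=calibration("wrist");im=grab_frame("wrist"); save(im,"w4.png")
plan([.5295,-.2757,.106],.163,3)
E
```

```text
clock: 4.9
position: [0.5285, -0.2681, 0.1865]
tool_rot: [-3.139, 0.004, 0.17]
force: [0.0, -0.3, 1.1]
grip_width: 0.0854
finger_force: 0.0
t 4.9 [ 0.5285 -0.2681  0.1865] [-3.139  0.004  0.17 ] F [ 0.02 -0.25  1.13] w 0.0854 0.0 q [-0.08  0.62  0.67  1.75 -0.47  0.94 -0.61]
[-0.0, 0.002, 0.028, -0.0, 0.001, 0.002]
[-0.0, 0.002, 0.028, -0.0, 0.001, 0.002]
[-0.0, 0.002, 0.028, -0.0, 0.001, 0.002]
```

View pics/w4.png

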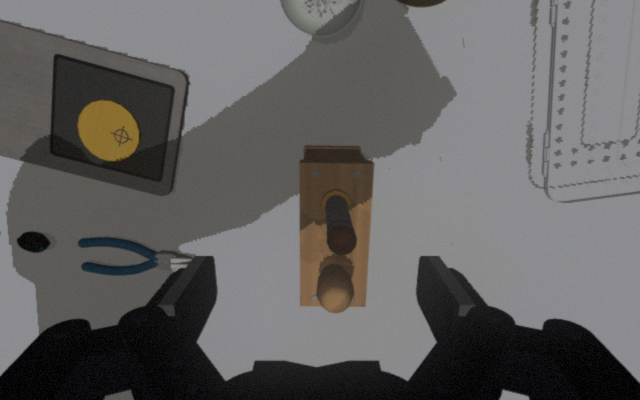

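The cap is at (342,241) and the flange at (337,198), right of the finger midline at about 318, so a shift in +y is needed, as planned.

```bash
python3 -c "
from h import *
print(onz('wrist',342,239,.158),onz('wrist',337,198,.09))"; python3 -m inch '[[0,0.0075,0,0,0.004,0.007,0],[0,0,0,0,0,0,0],[0,0,0.02,0,0,0,0],[0,0,0,0,0,0,0]]'
```

```text
[ 0.5289814  -0.28330984  0.158     ] [ 0.5315357  -0.28392691  0.09      ]
clock: 5.35
position: [0.5304, -0.2773, 0.1688]
tool_rot: [-3.141, -0.003, 0.162]
force: [-0.2, 0.5, 0.2]
grip_width: 0.0857
finger_force: 0.0
```

```bash
python3 - <<'E'
from h import *
st(); c=calibration("wrist");im=grab_frame("wrist"); save(im[120:320,220:460].repeat(3,0).repeat(3,1),"w5.png")
for r in outline_of("push_drill","wrist")[:1]: print(r["score"],r["rect"])
for q in landmark_of("push_drill","wrist"): print(q,onz("wrist",*q["xy"],.085,c))
for z in(.085,.12,.16): print(z,proj("wrist",[.53,-.280,z],c))
print(proj("wrist",telemetry.observe()["position"]))
E
```

```text
t 5.35 [ 0.5304 -0.2773  0.1688] [-3.141e+00 -3.000e-03  1.620e-01] F [-0.17  0.53  0.24] w 0.0857 0.0 q [-0.05  0.65  0.66  1.76 -0.49  0.9  -0.59]
0.77 [307.6, 194.4, 341.5, 273.1]
{'xy': [321.3, 211.3], 'score': 0.84} [ 0.52630112 -0.28125346  0.085     ]
0.085 [320.40024238 206.05536578]
0.12 [321.00056514 224.44625802]
0.16 [321.98296471 254.54207605]
[316.53770015 261.36884841]
```

View pics/w5.png

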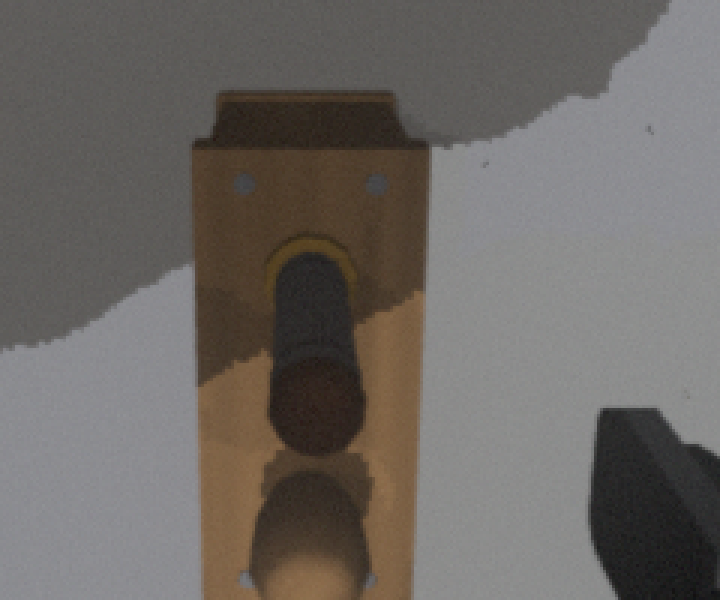

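The cap is at frame (325,256), which puts the drill at about (0.529, -0.2815). Correct by (-2, +4) mm, descend and grip.

```bash
python3 -m inch '[[-0.002,0.004,0.008,0,0.003,0,0],[0,0,0.028,0,0,0,0],[0,0,0.027,0,0,0,0],[0,0,0,0,0,0,0]]'; python3 -m inch '[[0,0,0,0,0,0,0.6],[0,0,0,0,0,0,1],[0,0,0,0,0,0,1],[0,0,0,0,0,0,1],[0,0,0,0,0,0,1]]' 50;
```

```text
clock: 5.9
position: [0.5285, -0.2811, 0.1038]
tool_rot: [-3.139, -0.004, 0.162]
force: [-0.9, 0.2, -0.4]
grip_width: 0.0854
finger_force: 0.0
clock: 6.4
position: [0.5302, -0.2818, 0.1069]
tool_rot: [3.141, -0.008, 0.162]
force: [-0.0, -0.2, 8.5]
grip_width: 0.0148
finger_force: 48.5
```

```bash
python3 -m inch '[[0,0,-0.015,0,0.004,0,1],[0,0,-0.035,0,0,0,1],[0,0,-0.035,0,0,0,1],[0,0,-0.03,0,0,0,1],[0,0,0,0,0,0,1]]'
python3 - <<'E'
from h import *
st(); 
for cam in("scene","wrist"):
  c=calibration(cam);im=grab_frame(cam); save(im,cam+"6.png")
  for q in landmark_of("push_drill",cam)+landmark_of("bit_tip",cam): print(cam,q)
p=telemetry.observe()["position"]; R=Ro.from_euler("xyz",telemetry.observe()["tool_rot"]).as_matrix()
for z in(-.019-.0+.0,): pass
print("scene pred origin/tip",proj("scene",p-[0,0,.021]),proj("scene",p-[0,0,.091]))
print("wrist",proj("wrist",p-[0,0,.021]),proj("wrist",p-[0,0,.091]))
E
```

```text
clock: 6.9
position: [0.5298, -0.283, 0.2259]
tool_rot: [3.139, -0.016, 0.161]
force: [-0.1, 0.1, -1.3]
grip_width: 0.0149
finger_force: 48.8
t 6.9 [ 0.5298 -0.283   0.2259] [ 3.139 -0.016  0.161] F [-0.14  0.14 -1.31] w 0.0149 48.8 q [-0.07  0.58  0.7   1.71 -0.44  1.   -0.62]
scene {'xy': [408.2, 115.6], 'score': 0.7}
scene {'xy': [404.2, 137.5], 'score': 0.34}
scene {'xy': [421.1, 159.3], 'score': 0.61}
scene {'xy': [404.3, 137.6], 'score': 0.59}
wrist {'xy': [315.6, 246.4], 'score': 0.6}
wrist {'xy': [318.5, 205.8], 'score': 0.75}
wrist {'xy': [141.2, 239.0], 'score': 0.66}
scene pred origin/tip [404.58861268 115.51574595] [402.27667028 139.79273677]
wrist [316.5469524  242.69180681] [316.58583948 202.54045092]
```

```bash
python3 -m inch '[[0.0034,-0.02,0,0,-0.016,0,1],[0.0034,-0.041,0,0,0,0,1],[0.0034,-0.041,0,0,0,0,1],[0.0034,-0.041,0,0,0,0,1],[0.0034,-0.041,0,0,0,0,1]]' >/dev/null
python3 -m inch '[[0.0034,-0.041,0,0,0,0,1],[0.0034,-0.041,0,0,0,0,1],[0.0034,-0.041,0,0,0,0,1],[0.0034,-0.041,0,0,0,0,1],[0.0034,-0.041,0,0,0,0,1]]' >/dev/null
python3 -m inch '[[0.0034,-0.041,0,0,0,0,1],[0.0034,-0.041,0,0,0,0,1],[0.0034,-0.041,0,0,0,0,1],[0.0034,-0.041,0,0,0,0,1],[0,-0.02,0,0,0,0,1]]'
python3 -m inch '[[0,0,0,0,0,0,1]]' >/dev/null
python3 - <<'E'
from h import *
np.set_printoptions(precision=4,suppress=True)
st(); s=telemetry.observe();p=s["position"]
c=calibration("wrist");im=grab_frame("wrist"); save(im,"w7.png")
for n,z in(("push_drill",p[2]-.021),("bit_tip",p[2]-.091),("wax_pot",0),("wax_top",.016)):
    for q in landmark_of(n,"wrist"): print(n,q,onz("wrist",*q["xy"],z,c))
print("tip pred",proj("wrist",p-[0,0,.091]))
plan([.484,.294,.16],.16,3)
E
```

```text
clock: 8.7
position: [0.4823, 0.295, 0.2202]
tool_rot: [3.141, 0.006, 0.165]
force: [-0.4, -1.3, -1.2]
grip_width: 0.0146
finger_force: 48.9
t 8.8 [0.4822 0.2944 0.22  ] [3.141 0.006 0.166] F [-0.4   0.04 -1.07] w 0.0146 48.9 q [-1.15  0.54  0.73  1.79 -0.43  0.97 -1.65]
push_drill {'xy': [315.0, 246.5], 'score': 0.62} [0.4796 0.2947 0.199 ]
bit_tip {'xy': [316.4, 206.0], 'score': 0.83} [0.4782 0.2937 0.129 ]
wax_pot {'xy': [317.7, 159.9], 'score': 0.97} [0.4864 0.2936 0.    ]
wax_pot {'xy': [369.6, 89.1], 'score': 0.72} [0.5663 0.2541 0.    ]
wax_top {'xy': [373.4, 85.9], 'score': 0.83} [0.5694 0.2535 0.016 ]
wax_top {'xy': [315.6, 166.9], 'score': 0.67} [0.482  0.2951 0.016 ]
tip pred [310.3845 201.2283]
[0.0, -0.001, 0.02, 0.0, 0.002, 0.0]
[0.0, -0.001, 0.02, 0.0, 0.002, 0.0]
[0.0, -0.001, 0.02, 0.0, 0.002, 0.0]
```

View pics/w7.png

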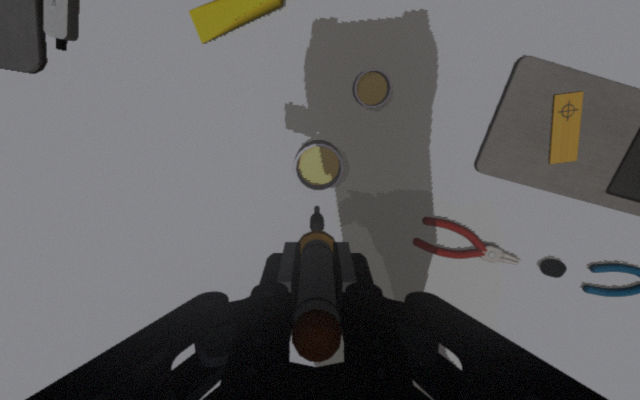

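The tip is at (316,207) and the large pot at (318,165). The tip lies about 4 mm short of the pot's centre in x. Correct that and descend.

```bash
python3 -m inch '[[0.004,0,0.01,0,0.005,0,1],[0,0,0.03,0,0,0,1],[0,0,0.03,0,0,0,1],[0,0,0.03,0,0,0,1],[0,0,0,0,0,0,1]]'; python3 -m inch '[[0,0,0.007,0,0,0,1],[0,0,0,0,0,0,1]]'; python3 -c "
from h import *
im=grab_frame('wrist');save(im,'w8.png')
print(landmark_of('bit_tip','wrist')[:1],landmark_of('wax_pot','wrist')[:1],proj('wrist',[.485,.294,.032]))"
```

```text
clock: 9.55
position: [0.4859, 0.2905, 0.1177]
tool_rot: [3.139, 0.004, 0.161]
force: [-0.3, -0.2, -0.4]
grip_width: 0.0145
finger_force: 49.0
clock: 9.75
position: [0.4877, 0.2919, 0.1145]
tool_rot: [-3.141, -0.001, 0.161]
force: [-0.1, -0.0, -1.3]
grip_width: 0.0146
finger_force: 49.0
[{'xy': [316.6, 207.6], 'score': 0.67}] [{'xy': [316.4, 194.5], 'score': 0.94}] [313.47976011 208.27835017]
```

```bash
python3 -m inch '[[0,0,0.004,0,0,0,1],[0,0,0.003,0,0,0,1],[0,0,0,0,0,0,1]]'; python3 -m inch '[[0,0,0.003,0,0,0,1],[0,0,0,0,0,0,1]]'
```

```text
clock: 10.2
position: [0.4872, 0.2921, 0.1069]
tool_rot: [-3.141, 0.0, 0.162]
force: [0.4, 1.1, 0.5]
grip_width: 0.0148
finger_force: 49.0
clock: 10.4
position: [0.4873, 0.292, 0.1039]
tool_rot: [3.142, 0.0, 0.162]
force: [0.0, 1.1, 1.7]
grip_width: 0.0149
finger_force: 49.1
```

Contact started at TCP z of about 0.109, so the tip is 93 mm below the TCP. The force is now about 2.9 N on the wax. Draw out and travel to the mark.

```bash
python3 -m inch '[[0,0,0,0,0,0,1],[0,0,-0.02,0,0,0,1],[0,0,-0.03,0,0,0,1],[0,0,-0.02,0,0,0,1],[0,0,0,0,0,0,1]]'
python3 -m inch '[[-0.0017,0.02,0,0,0,0,1],[-0.0017,0.04,0,0,0,0,1],[-0.0017,0.04,0,0,0,0,1],[-0.0017,0.04,0,0,0,0,1],[-0.0017,0.04,0,0,0,0,1]]' >/dev/null
python3 -m inch '[[-0.0017,0.04,0,0,0,0,1],[-0.0017,0.04,0,0,0,0,1],[-0.0017,0.04,0,0,0,0,1],[-0.0017,0.04,0,0,0,0,1],[-0.0017,0.04,0,0,0,0,1]]' >/dev/null
python3 -m inch '[[0,0,0,0,0,0,1],[0,0,0.025,0,0,0,1],[0,0,0.025,0,0,0,1],[0,0,0,0,0,0,1],[0,0,0,0,0,0,1]]'
python3 - <<'E'
from h import *
np.set_printoptions(precision=4,suppress=True)
st(); s=telemetry.observe();p=s["position"]
c=calibration("wrist");im=grab_frame("wrist"); save(im[100:280,200:440].repeat(3,0).repeat(3,1),"w9.png")
for n,z in(("push_drill",p[2]-.023),("bit_tip",p[2]-.093),("disc",.008),("disc_mark",.011)):
    for q in landmark_of(n,"wrist"): print(n,q,onz("wrist",*q["xy"],z,c))
print("tip pred",proj("wrist",p-[0,0,.093]))
E
```

```text
clock: 10.9
position: [0.4883, 0.2923, 0.1763]
tool_rot: [-3.14, -0.003, 0.162]
force: [0.7, 0.3, -1.3]
grip_width: 0.0146
finger_force: 48.9
clock: 12.4
position: [0.5314, -0.0859, 0.1241]
tool_rot: [3.141, 0.001, 0.161]
force: [0.1, -0.3, -0.5]
grip_width: 0.0145
finger_force: 49.1
t 12.4 [ 0.5314 -0.0859  0.1241] [3.141 0.001 0.161] F [ 0.1  -0.33 -0.55] w 0.0145 49.1 q [-0.38  0.62  0.61  1.94 -0.52  0.74 -0.87]
push_drill {'xy': [314.8, 247.9], 'score': 0.98} [ 0.5272 -0.0857  0.1011]
bit_tip {'xy': [319.3, 208.3], 'score': 0.76} [ 0.5258 -0.0889  0.0311]
bit_tip {'xy': [313.2, 250.2], 'score': 0.74} [ 0.4922 -0.0898  0.0311]
disc {'xy': [301.6, 181.6], 'score': 0.78} [ 0.5374 -0.0732  0.008 ]
disc {'xy': [315.6, 245.4], 'score': 0.55} [ 0.4857 -0.0926  0.008 ]
disc_mark {'xy': [311.8, 189.8], 'score': 0.96} [ 0.533 -0.082  0.011]
tip pred [316.6959 201.2708]
```

View pics/w9.png

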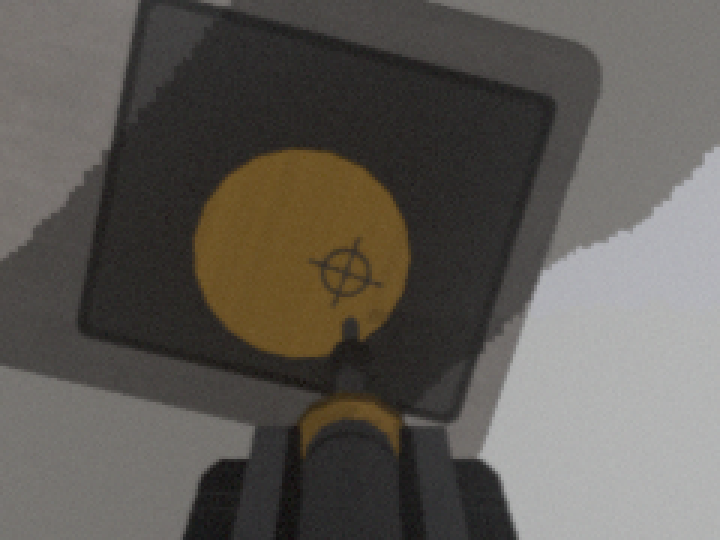

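The tip is at (316.3,206.7) and the cross at (315.3,190.7). Work out the offset.

```bash
python3 - <<'E'
from h import *
s=telemetry.observe();p=s["position"]; R=Ro.from_euler("xyz",s["tool_rot"])
t=onz("wrist",316.3,206.2,p[2]-.093); m=onz("wrist",315.3,190.7,.011); print(p,t,m,R.inv().apply(m-t))
E
```

```text
[ 0.53211169 -0.08565847  0.12488382] [ 0.52794393 -0.08622044  0.03188382] [ 0.53347389 -0.08452128  0.011     ] [ 0.00570708 -0.00078676  0.02089047]
```

Shift 5 mm in x and about -1 mm in y, descend until the tip is about 4 mm up, and look again.

```bash
python3 -m inch '[[0.005,-0.001,0,0,0,0,1],[0,0,0.01,0,0,0,1],[0,0,0.006,0,0,0,1],[0,0,0,0,0,0,1],[0,0,0,0,0,0,1]]'
python3 - <<'E'
from h import *
im=grab_frame("wrist"); save(im[140:260,240:400].repeat(5,0).repeat(5,1),"w10.png")
print(landmark_of("bit_tip","wrist"),landmark_of("disc_mark","wrist"))
E
```

```text
clock: 13.15
position: [0.5362, -0.0842, 0.1078]
tool_rot: [3.142, 0.001, 0.161]
force: [0.6, -0.1, -0.7]
grip_width: 0.0152
finger_force: 49.1
[{'xy': [316.4, 207.4], 'score': 0.67}] [{'xy': [315.0, 201.4], 'score': 0.7}]
```

View pics/w10.png

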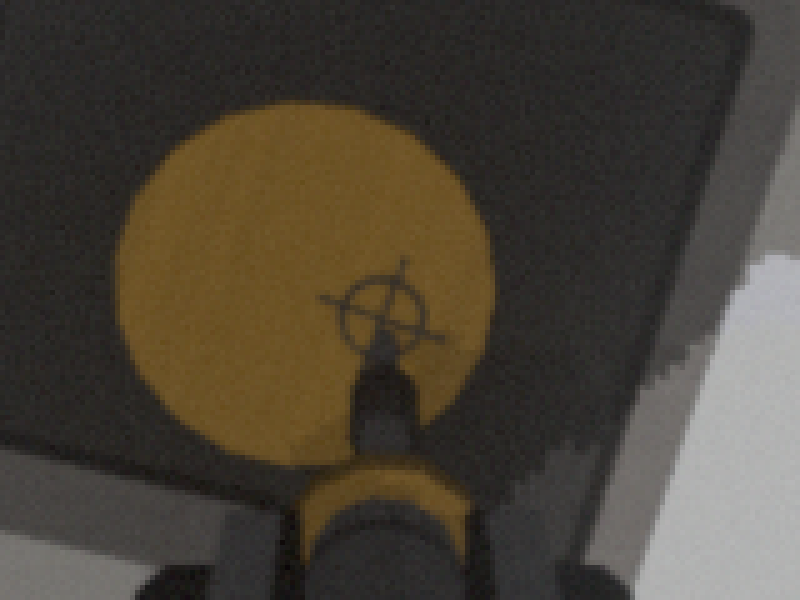

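The tip is at (316.8,206.7) and the cross at (316.6,203).

```bash
python3 - <<'E'
from h import *
s=telemetry.observe();p=s["position"]; R=Ro.from_euler("xyz",s["tool_rot"])
t=onz("wrist",316.8,206.6,p[2]-.093); m=onz("wrist",316.6,203,.011); print(p,t,m,R.inv().apply(m-t))
E
python3 -m inch '[[0.0005,0,0.0025,0,0,0,1],[0,0,0.003,0,0,0,1],[0,0,0,0,0,0,1],[0,0,0,0,0,0,1]]'
```

```text
[ 0.53653033 -0.08411785  0.10823234] [ 0.53202021 -0.08506499  0.01523234] [ 0.53334632 -0.08470358  0.011     ] [ 0.00136629 -0.00014371  0.00423256]
clock: 13.7
position: [0.5371, -0.0839, 0.1026]
tool_rot: [3.142, -0.0, 0.162]
force: [0.9, 0.2, 0.5]
grip_width: 0.015
finger_force: 49.1
```

```bash
python3 -m inch '[[0,0,0.002,0,0,0,1],[0,0,0.002,0,0,0,1],[0,0,0.001,0,0,0,1],[0,0,0,0,0,0,1],[0,0,0,0,0,0,1]]'
python3 - <<'E'
from h import *
np.set_printoptions(precision=4,suppress=True)
st(); im=grab_frame("wrist"); save(im[140:260,240:400].repeat(5,0).repeat(5,1),"w11.png")
print(landmark_of("bit_tip","wrist"),landmark_of("disc_mark","wrist")); st()
E
```

```text
clock: 14.2
position: [0.5371, -0.0839, 0.0977]
tool_rot: [3.142, -0.0, 0.162]
force: [0.2, 1.6, 2.4]
grip_width: 0.0145
finger_force: 49.1
t 14.2 [ 0.5371 -0.0839  0.0977] [ 3.142 -0.     0.162] F [0.24 1.59 2.4 ] w 0.0145 49.1 q [-0.35  0.66  0.57  1.95 -0.55  0.69 -0.85]
[{'xy': [314.5, 207.9], 'score': 0.79}] [{'xy': [314.6, 207.2], 'score': 0.92}]
t 14.35 [ 0.537  -0.0839  0.0977] [-3.142 -0.     0.162] F [ 0.41 -0.79  1.36] w 0.0151 49.1 q [-0.35  0.66  0.57  1.95 -0.55  0.69 -0.85]
```

View pics/w11.png

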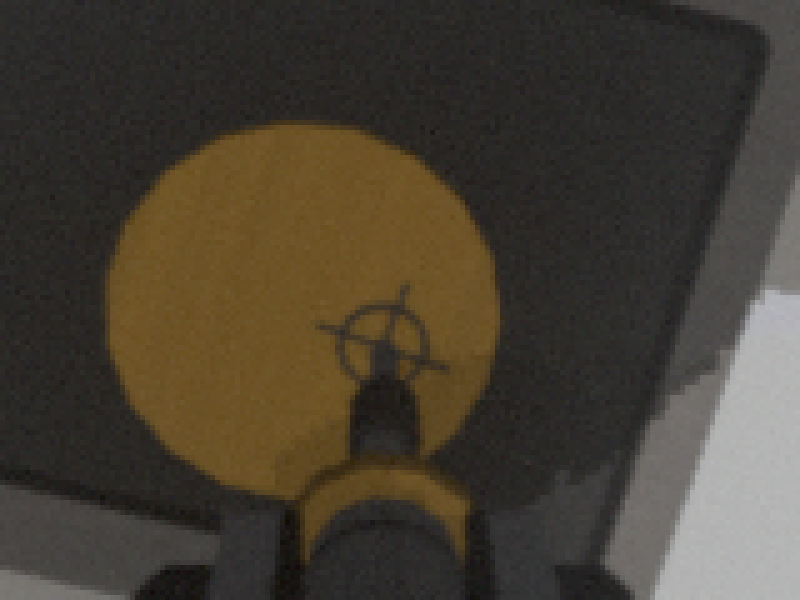

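The tip sits on the crossing at about (317,209). The spindle is in by about 6 mm, with about 3 N on the disc. Handing in.

```bash
python3 -c "
from h import *
print(bot.job_done())"
```

```text
the job is handed in; nothing more can be done
None
```

I dipped the push drill's bit to the wax and drew it out. The job is handed in with the drill gripped upright, its tip on the disc's cross and the spindle in by an estimated 6 mm at about 3 N; no verdict came back.

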